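Box the channel into the drilling fence

TASK

Locate the yellow channel for drilling in the fence on the bench: with the fingertips push it flat against the long aluminium fence and right up to the fixed steel end block, and push the sliding stop along the fence until it touches the channel's other end. Only push things along the bench: do not pick up or tip the channel, and leave the other things where they lie.

Things in the scene. Friction and masses are not known exactly. Their poses are not given: they have to be found in the camera images.
- fence: Fixed aluminium bar, 345 mm long, 20 thick, 22 high, a steel end block at its left end. Origin: the inner corner of bar and end block, at bench level. x: square through the bar, away from the robot; y: along the bar, left, to the end block; z up. Working faces: bar x = 0, end block y = 0. The located channel lies at x -50 to 0, y -130 to 0 mm. Turned up to 0.15 rad on the bench.
- end_block (a point): Middle of the top edge of the fixed end block's working face, 22 mm above the bench. The steel block reaches 55 mm from the fence's working face towards the robot and is 26 mm thick along the fence. Axes as the fence's.
- yellow_channel: Loose yellow channel (U-section, open side down, pushes like a solid block), 130 x 50 mm, 28 high, 0.24 to 0.48 kg. Origin: centre of its underside; x along its 130 mm, y across its 50 mm. Starts flat on the bench on the robot's side of the fence, between end block and sliding stop, its x within 0.35 rad of the fence's +y.
- channel_mid (a point): Centre of the yellow channel, 14 mm above its underside; axes as the channel's.
- sliding_stop (a joint): Position (m, 0 to 0.16) of the steel sliding stop on the fence, growing towards the end block. Its face towards the end block lies at y = -0.240 + value in the fence's frame, so it touches the end of a fully located channel at 0.110. Starts at 0 to 0.02, stays where it is left, takes about 3 N to slide; it can push the channel along.
- stop_back (a point): Middle of the sliding stop's outer face (turned away from the end block), 15 mm above the bench, 25 mm in front of the fence's working face: push here along the fence's +y. The face is 46 mm wide along the fence's x and 30 mm high; the stop is 26 mm thick along the fence. Axes as the fence's.
- sleeve_a: Bystander: yellow tube standing upright, 34 mm across, 55 mm high; origin at the centre of its underside. Left of the fence.
- sleeve_b: Bystander: a second such tube, 34 mm across, 55 mm high, standing behind the fence; origin at the centre of its underside.
- yellow_strip: Bystander: flat yellow angle blank, 160 x 46 mm, 3 mm thick with a 14 mm lip, lying to the right of the work; origin at the centre of its underside, y along its length.
- pliers: Bystander: pliers with red handles, 182 x 52 x 12 mm, lying to the front left; origin at the centre of the underside, y along the length.
- tape_roll: Bystander: roll of amber tape, 100 mm across, 45 mm high, lying flat at the left; origin at the centre of its underside.
Things that resemble listed ones, but are neither listed nor needed, are in the scene too. What is shaped like the yellow_channel but green is not meant.

How it is judged:
By the outcome, as a careful person would: the job done as asked, in the order asked, and still so for the second after the job is handed in, with the robot touching nothing.
It also fails if it takes over 51 s, if anything falls off the work surface, if the arm or the gripper's body presses on something with over 40 N, if the wrist force passes 120 N, or if a joint passes its speed limit or range.

ROBOT

A 6-joint arm with a two-finger parallel gripper is mounted at the origin on a cart in front of the work surface, level with it; the furniture and walls round the work are solid. World frame = base frame: x ahead of the robot, y to its left, z up, the work surface at z = 0. Lengths are in mm, angles in rad, forces in N, time in s.
With the tool pointing down it reaches from about 300 to 850 mm from the base axis. Payload 5.4 kg.
Tool frame: the origin (TCP) lies midway between the tips of the shut fingers; the grasp point (between the pads) lies 19 mm behind it (grip_point_offset is the distance from the TCP to the grasp point, in mm); z points along the fingers, y is the line along which they close (so a half turn about z gives the same grasp; the last joint's range is limited). The gripper opens to 85 mm and grips with 20 to 120 N. Pads are 22 mm wide; open, the fingers measure 114 mm over their backs; the gripper's body (76 mm by 85 mm) begins 54 mm behind the grasp point. The pads swing forward as they close: fully open they stand 13 mm farther back than shut.
Start: joints at [-1.381, 0.158, 1.597, -0, 1.386, -0.21], TCP at [223.785, -529.647, 231.299] pointing down, gripper open.
Joint ranges: [-2.91, 2.91], [-0.94, 2.29], [0.18, 2.7], [-1.29, 4.43], [0.17, 2.64], [-3, 3]. Speed limits (rad/s): [2.57, 2.57, 3.14, 3.14, 3.14, 3.14].

INTERFACE

Orientations are given as a unit quaternion [x, y, z, w].
In Python, from cell import * gives the robot as it stands.
- The arm moves only by the tool jog_arm, never from a script. Its argument "rows" is a list of rows, each an object with "xyz": the shift along the world's x, y, z in cm, a list of three; "twist": the turn about the world's z in units of 5 degrees (1.0 is 5 degrees). A call has 1 to 12 rows; each row shifts and turns the commanded pose from where the row before left it; what a row does not reach is not made up. A row lasts 1/10 s, in which the tool goes at most 50 mm and 8.59 degrees, less where a joint would pass 70% of its speed; a pose out of reach is approached as far as the arm can. A call with a gripper value outside its range is refused whole. "grip" is the opening in per cent of the stroke, from 0 (shut) to 100 (fully open), set as the call begins (left out, the last holds). The fingers move at their own pace and stop on an object; "force" is the grip in N (left out, the last holds). Time passes only in rows, so rows that do not move let the fingers close. It gives the time, the measured TCP pose, the force, the opening and the grip force at its end, in the units of the state.
- sense(): the state, without advancing time (a new reading comes with each control period).
- get_image(name): name is "side" or "top"; returns the picture (420x560x3 uint8, red, green, blue); there is no depth.
- camera_model(name): a dict with "intrinsics" (3x3 intrinsics, pixels), "R" (3x3) and "t" (3): a world point X has camera coordinates R X + t. Camera axes: x right, y down, z forward; pixel columns grow to the right and rows downward; lengths in mm; the calibration is good to about 2 mm. A picture is of the moment at which its call begins. camera_model takes no time and is no camera call.
- job_done(): hands the job in; it is judged then, once.
The state is a dict: "clock": time; "q": joint angles; "dq": joint speeds; "joint_torque": joint torques, N m; "tool_pos": TCP position; "eef_rot": TCP orientation; "contact_force": force on the tool from outside, world axes, zero at the start; "torque": the same for the moment, N m; "finger_gap": finger opening in mm; "gripper_force": force on a finger pad.
Only numpy, scipy, OpenCV 4.12 (cv2) and the standard library are available. Lean on these libraries where they do the work, as an engineer would, in place of code of your own. Each camera call takes 0.05 s, during which the arm holds its last target. There are 200 camera calls.

## Working session

There is one attempt and no reset: what is moved stays moved. The work goes in short steps, Python scripts to look and compute and a tool call to move; the robot and the scene stay as the last step left them, time stands still between calls to the robot, and variables do not carry over. Pictures are saved under pics/ and viewed, at most 10 in all, crops included, and the job is handed in when it is done.

Besides the shell and the picture viewer there is one more tool, called after ">>>" as name(argument=value, ...) on one line, values as JSON. jog_arm: Moves the arm, as the interface text tells. Its arguments: {"type":"object","properties":{"rows":{"type":"array"},"grip":{"type":"number"},"force":{"type":"number"}},"required":["rows"]}

```bash
mkdir -p pics
python3 - <<'E'
from cell import *
import cv2,json
for n in("top","side"):
    cv2.imwrite(f"pics/{n}0.png",get_image(n)[:,:,::-1]); c=camera_model(n); print(n,c)
s=sense();print(s['clock'],s['tool_pos'],s['eef_rot'],s['finger_gap'])
E
```

```text
top {'intrinsics': array([[416.0808156 ,   0.        , 276.42415731],
       [  0.        , 416.0808156 , 209.40302307],
       [  0.        ,   0.        ,   1.        ]]), 'R': array([[ 0.01642962, -0.99986341, -0.001795  ],
       [-0.99412794, -0.01614329, -0.10700011],
       [ 0.10695652,  0.00354243, -0.99425739]]), 't': array([  36.91854023,  543.88097318, 1071.53056618])}
side {'intrinsics': array([[417.57621239,   0.        , 280.10400403],
       [  0.        , 417.57621239, 210.37246167],
       [  0.        ,   0.        ,   1.        ]]), 'R': array([[-0.99875154,  0.04943034,  0.0072111 ],
       [ 0.02840846,  0.68077782, -0.73193888],
       [-0.04108914, -0.73082023, -0.68133213]]), 't': array([ 524.92334226,  -24.75591752, 1205.22314982])}
0.1 [ 223.70332942 -529.0951274   230.40527022] [ 9.80084043e-01  1.98581240e-01  2.35202502e-05 -8.70799494e-04] 85.32574133493681
```

View pics/top0.png

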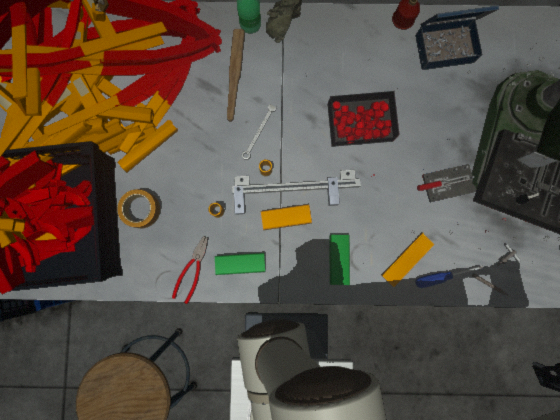

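View pics/side0.png

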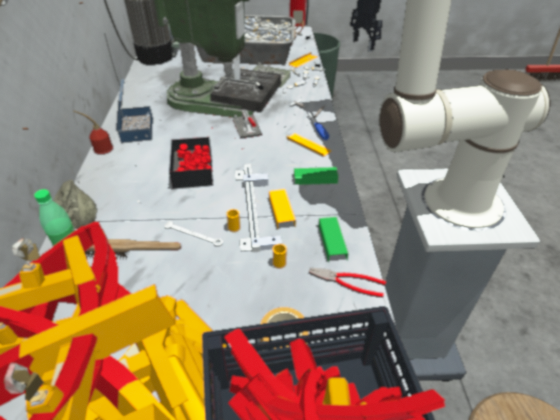

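The top view shows the fence from about (235,187) to (360,182), end block at (240,200), sliding stop at (333,190), and channel at (286,217). The side view agrees. I'll zoom in to measure.

```bash
cat > h.py <<'E'
from cell import *
import numpy as np, cv2
def w2p(n,X):
    c=camera_model(n);p=c["intrinsics"]@(c["R"]@np.array(X,float)+c["t"]);return p[:2]/p[2]
def p2w(n,uv,z):
    c=camera_model(n);d=c["R"].T@np.linalg.inv(c["intrinsics"])@[uv[0],uv[1],1];o=-c["R"].T@c["t"]
    return (o+d*(z-o[2])/d[2])
def chan(n,im,box):
    x0,y0,x1,y1=box;h=cv2.cvtColor(im,cv2.COLOR_RGB2HSV)
    m=cv2.inRange(h,(15,150,100),(32,255,255));k=np.zeros_like(m);k[y0:y1,x0:x1]=m[y0:y1,x0:x1];return k
E
python3 - <<'E'
from h import *
im=get_image("top")
c=cv2.resize(im[160:250,215:375],None,fx=5,fy=5,interpolation=cv2.INTER_CUBIC);cv2.imwrite("pics/topz.png",c[:,:,::-1])
im2=get_image("side")
c=cv2.resize(im2[150:265,225:325],None,fx=5,fy=5,interpolation=cv2.INTER_CUBIC);cv2.imwrite("pics/sidez.png",c[:,:,::-1])
m=chan("top",im,(255,198,318,235));print(cv2.minAreaRect(cv2.findNonZero(m)))
E
```

```text
((285.8099670410156, 216.66998291015625), (18.809043884277344, 49.214637756347656), 81.8698959350586)
```

View pics/topz.png

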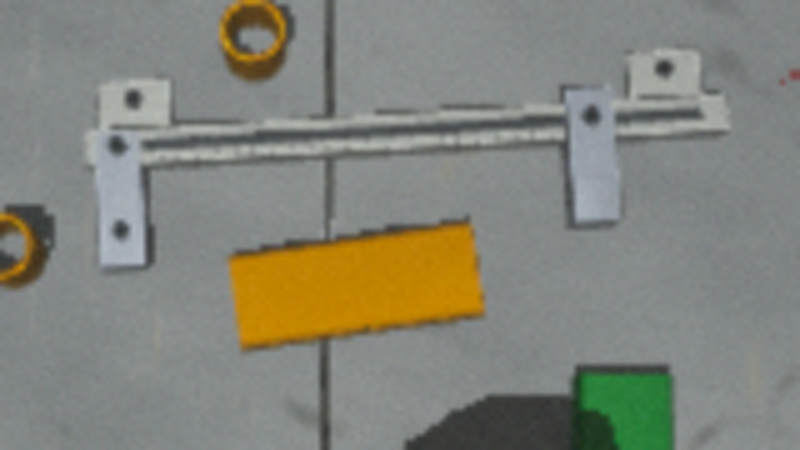

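View pics/sidez.png

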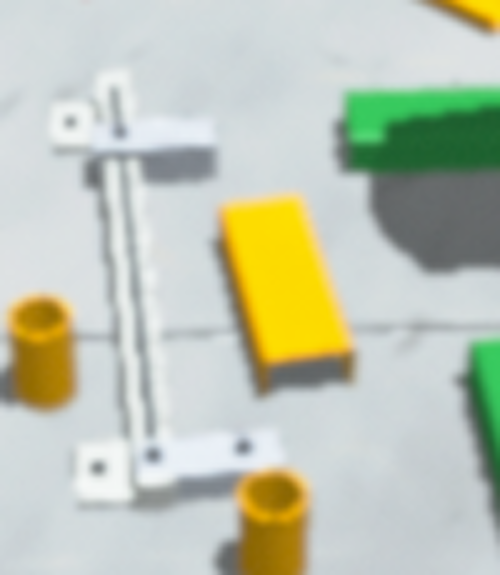

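Run:
```python
from h import *
P=lambda u,v,z:p2w("top",(215+u/5-.4,160+v/5-.4),z).round(1)
for nm,u,v,z in [("barL",150,163,22),("barR",728,131,22),("barbackL",175,127,22),("barbackR",725,97,22),("ebinner_in",144,165,22),("ebinner_out",148,265,22),("eb_outL",101,268,22),("stopL",567,88,30),("stopLf",574,224,30),("stopRf",620,220,30),("stopRb",612,110,30),
 ("c1",230,257,28),("c2",470,221,28),("c3",484,313,28),("c4",243,348,28)]: print(nm,P(u,v,z))
r=cv2.minAreaRect(cv2.findNonZero(chan("top",get_image("top"),(255,198,318,235))))
b=np.array([p2w("top",q,28)[:2] for q in cv2.boxPoints(r)]);print(b.round(1),b.mean(0))
print(p2w("top",(279,217),0))
for uv in [(151/5,0)]:pass
S=lambda u,v,z:p2w("side",(225+u/5-.4,150+v/5-.4),z).round(1)
for nm,u,v,z in [("barfrontL",168,440,22),("barfrontR",130,75,22),("ebcorner",280,432,22),("stopfrontbackedge",215,128,30),("stopfront",213,155,30),("c",220,208,28),("c",300,198,28),("c",352,352,28),("c",265,362,28)]:print(nm,S(u,v,z))
```

```text
barL [588.9 131.7  22. ]
barR [ 611.2 -177.5   22. ]
barbackL [608.6 118.8  22. ]
barbackR [ 629.6 -176.    22. ]
ebinner_in [587.7 134.9  22. ]
ebinner_out [534.  131.4  22. ]
eb_outL [532.  156.4  22. ]
stopL [631.7 -90.2  30. ]
stopLf [558.7 -94.2  30. ]
stopRf [ 561.2 -118.5   30. ]
stopRb [ 620.2 -114.2   30. ]
c1 [538.4  87.6  28. ]
c2 [559.7 -39.3  28. ]
c3 [510.9 -47.1  28. ]
c4 [490.3  79.8  28. ]
[[538.9  88.5]
 [559.5 -39.9]
 [510.4 -47.3]
 [490.   80.6]] [524.70281056  20.47990995]
[525.75175681  38.57919407   0.        ]
barfrontL [588.5 137.5  22. ]
barfrontR [ 608.6 -173.4   22. ]
ebcorner [531.1 134.3  22. ]
stopfrontbackedge [ 557.6 -108.2   30. ]
stopfront [559.5 -82.7  30. ]
c [556.8 -37.   28. ]
c [510.7 -44.   28. ]
c [490.4  83.4  28. ]
c [536.8  89.   28. ]
```

>>> jog_arm(rows=[{"xyz": [1.9,4.2,-1],"twist": -0.3},{"xyz": [1.9,4.2,-1],"twist": -0.3},{"xyz": [1.9,4.2,-1],"twist": -0.3},{"xyz": [1.9,4.2,-1],"twist": -0.3},{"xyz": [1.9,4.2,-1],"twist": -0.3},{"xyz": [1.9,4.2,-1],"twist": -0.3},{"xyz": [1.9,4.2,-1],"twist": -0.3},{"xyz": [1.9,4.2,-1],"twist": -0.3},{"xyz": [1.9,4.2,-1],"twist": -0.3},{"xyz": [1.9,4.2,-1],"twist": -0.3},{"xyz": [1.9,4.2,-1],"twist": -0.3},{"xyz": [0,0,0],"twist": -0.4}], grip=60)

```text
clock: 1.45
tool_pos: [432.8, -62.5, 119.8]
eef_rot: [0.999, 0.041, -0.001, -0.001]
contact_force: [-0.2, -0.6, -1.1]
finger_gap: 51.3
gripper_force: 0.0
```

>>> jog_arm(rows=[{"xyz": [1.3,2.8,-1]},{"xyz": [1.3,2.8,-1]},{"xyz": [1.1,2.6,-1]},{"xyz": [0,0,-2]},{"xyz": [0,0,-2]},{"xyz": [0,0,-2]},{"xyz": [0,0,-1.2]},{"xyz": [0,0,-0.8]},{"xyz": [0,0,0]},{"xyz": [0,0,0]}])

```text
schema error: expected keys xyz, twist
```

Run:
```python
from h import *
for n,(x0,y0,x1,y1) in {"top":(215,150,375,270),"side":(225,150,365,270)}.items():
    im=get_image(n);cv2.imwrite(f"pics/{n}1.png",cv2.resize(im[y0:y1,x0:x1],None,fx=5,fy=5,interpolation=cv2.INTER_CUBIC)[:,:,::-1])
```

```text
(no output)
```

View pics/side1.png

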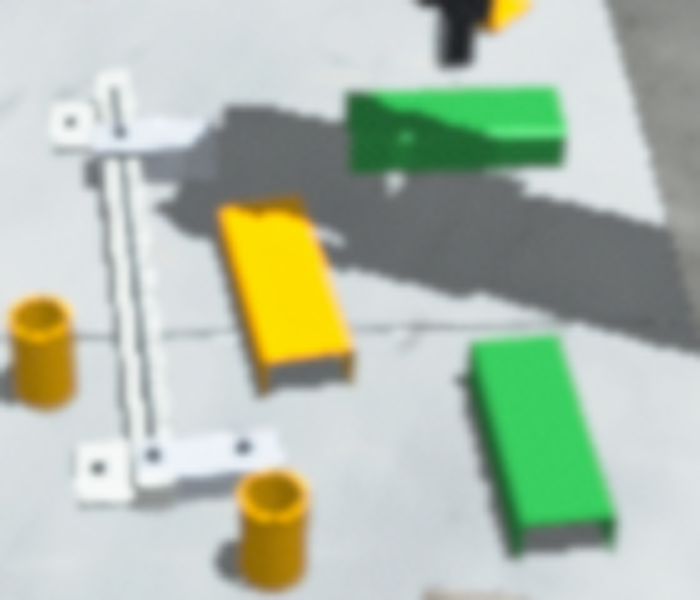

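The call was refused because every row needs a twist. The view shows the scene unchanged, with the finger still up at about (455,40). I'll resend the move.

>>> jog_arm(rows=[{"xyz": [1.3,2.8,-1],"twist": 0},{"xyz": [1.3,2.8,-1],"twist": 0},{"xyz": [1.1,2.6,-1],"twist": 0},{"xyz": [0,0,-2],"twist": 0},{"xyz": [0,0,-2],"twist": 0},{"xyz": [0,0,-2],"twist": 0},{"xyz": [0,0,-1.2],"twist": 0},{"xyz": [0,0,-0.6],"twist": 0},{"xyz": [0,0,0],"twist": 0},{"xyz": [0,0,0],"twist": 0}])

```text
clock: 2.55
tool_pos: [470.5, 13.9, 14.1]
eef_rot: [0.999, 0.038, 0.001, 0.0]
contact_force: [-0.2, -0.4, 0.1]
finger_gap: 51.4
gripper_force: 0.0
```

>>> jog_arm(rows=[{"xyz": [0,0,-0.8],"twist": 0},{"xyz": [0.5,0.04,0],"twist": 0},{"xyz": [0.5,0.04,0],"twist": 0},{"xyz": [0.5,0.04,0],"twist": 0},{"xyz": [0.5,0.04,0],"twist": 0},{"xyz": [0.5,0.04,0],"twist": 0},{"xyz": [0.5,0.04,0],"twist": 0},{"xyz": [0.5,0.04,0],"twist": 0},{"xyz": [0.5,0.04,0],"twist": 0},{"xyz": [0.5,0.04,0],"twist": 0},{"xyz": [0.5,0.04,0],"twist": 0},{"xyz": [0,0,0],"twist": 0}])

```text
clock: 3.75
tool_pos: [521.0, 18.2, 5.6]
eef_rot: [0.999, 0.038, 0.001, 0.0]
contact_force: [-0.4, -1.0, -0.3]
finger_gap: 51.0
gripper_force: 0.0
```

>>> jog_arm(rows=[{"xyz": [0.3,0.02,0],"twist": 0},{"xyz": [0.3,0.02,0],"twist": 0},{"xyz": [0.2,0.02,0],"twist": 0},{"xyz": [0.2,0.02,0],"twist": 0},{"xyz": [0.1,0.01,0],"twist": 0}])

```text
clock: 4.25
tool_pos: [530.9, 19.3, 5.3]
eef_rot: [0.999, 0.039, -0.0, 0.0]
contact_force: [-3.9, -0.6, 4.0]
finger_gap: 51.3
gripper_force: 2.3
```

Run:
```python
from h import *
im=get_image("top");cv2.imwrite("pics/top2.png",cv2.resize(im[150:270,215:375],None,fx=5,fy=5,interpolation=cv2.INTER_CUBIC)[:,:,::-1])
im=get_image("side");cv2.imwrite("pics/side2.png",cv2.resize(im[150:270,225:365],None,fx=5,fy=5,interpolation=cv2.INTER_CUBIC)[:,:,::-1])
```

```text
(no output)
```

View pics/side2.png

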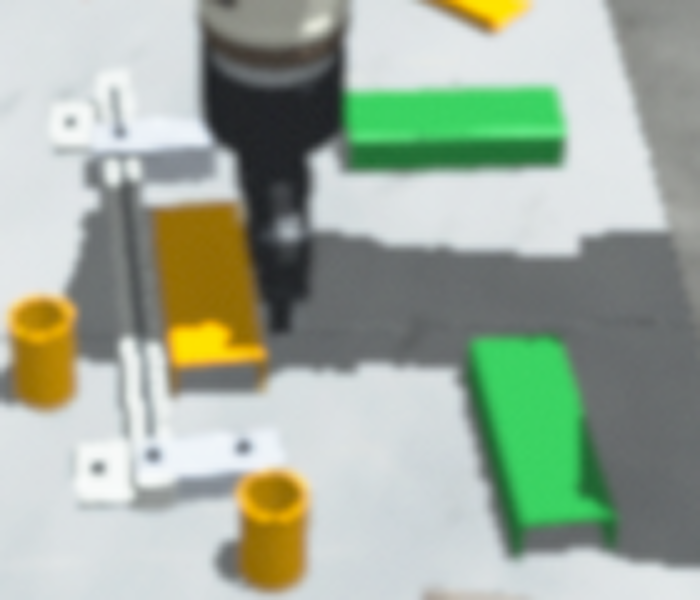

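The channel (zoom 155–265, 205–390) is now parallel to the bar and a few mm short of it. I'll keep pushing.

>>> jog_arm(rows=[{"xyz": [0.2,0.01,0],"twist": 0},{"xyz": [0.1,0.01,0],"twist": 0},{"xyz": [0.1,0.01,0],"twist": 0},{"xyz": [0,0,0],"twist": 0}])

```text
clock: 4.75
tool_pos: [535.1, 19.6, 5.2]
eef_rot: [0.999, 0.038, 0.0, -0.0]
contact_force: [-1.4, 0.3, -0.2]
finger_gap: 51.3
gripper_force: 0.8
```

>>> jog_arm(rows=[{"xyz": [0.1,0.01,0],"twist": 0},{"xyz": [0.1,0.01,0],"twist": 0},{"xyz": [0.1,0.01,0],"twist": 0},{"xyz": [0.1,0.01,0],"twist": 0},{"xyz": [0,0,0],"twist": 0}])

```text
clock: 5.25
tool_pos: [535.2, 19.7, 4.9]
eef_rot: [0.999, 0.038, -0.005, -0.0]
contact_force: [-15.3, -2.7, 13.7]
finger_gap: 51.1
gripper_force: 8.3
```

>>> jog_arm(rows=[{"xyz": [-1.5,-0.1,0],"twist": 0},{"xyz": [-1.5,-0.1,0],"twist": 0},{"xyz": [0,0,2.4],"twist": -1.7},{"xyz": [0,0,2.4],"twist": -1.7},{"xyz": [0,-2,2.4],"twist": -1.7},{"xyz": [0,-2,2.4],"twist": -1.7},{"xyz": [0,-2.2,0],"twist": -1.7},{"xyz": [0,-2.2,0],"twist": -1.7},{"xyz": [0,-2.2,0],"twist": -1.7},{"xyz": [0,-2.2,0],"twist": -1.7},{"xyz": [0,-2.2,0],"twist": -1.7},{"xyz": [0,-2.2,0],"twist": -1.7}], grip=0)

```text
clock: 6.45
tool_pos: [509.6, -155.4, 101.7]
eef_rot: [0.761, -0.649, 0.001, -0.0]
contact_force: [1.1, 1.1, -0.7]
finger_gap: 0.2
gripper_force: 0.0
```

>>> jog_arm(rows=[{"xyz": [0,0,0],"twist": -1.0},{"xyz": [0,0,0],"twist": 0}])

```text
clock: 6.65
tool_pos: [509.5, -155.0, 101.7]
eef_rot: [0.733, -0.68, 0.001, -0.0]
contact_force: [0.3, -0.0, 0.7]
finger_gap: -0.2
gripper_force: 0.0
```

Run:
```python
from h import *
im=get_image("top");cv2.imwrite("pics/top3.png",cv2.resize(im[150:270,215:375],None,fx=5,fy=5,interpolation=cv2.INTER_CUBIC)[:,:,::-1])
s=sense();print(s['q'],s['tool_pos'])
```

```text
[-5.21760644e-01  1.88200006e-01  1.83529552e+00  3.59968136e-04
  1.11661566e+00  2.54129842e+00] [ 509.33289337 -154.4005035   101.55334459]
```

View pics/top3.png

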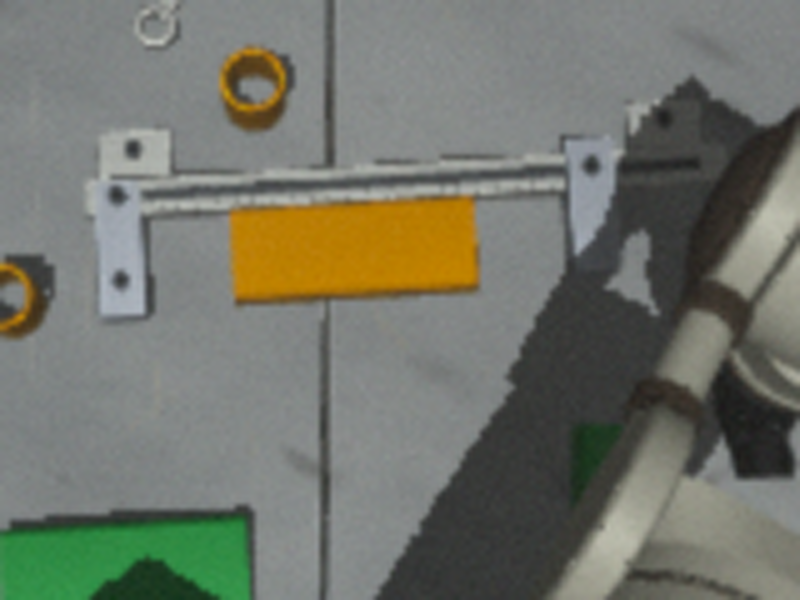

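The channel is flat on the bar. Its right end is at zoom u≈476 and the stop face at u≈570. I'll lower the shut fingers into that gap.

>>> jog_arm(rows=[{"xyz": [2.3,2.9,0],"twist": 0},{"xyz": [2.3,2.9,0],"twist": 0},{"xyz": [2.2,2.8,0],"twist": 0},{"xyz": [0,0,0],"twist": 0},{"xyz": [0,0,-2],"twist": 0},{"xyz": [0,0,-2],"twist": 0},{"xyz": [0,0,-1.5],"twist": 0},{"xyz": [0,0,-1],"twist": 0},{"xyz": [0,0,0],"twist": 0}])

```text
clock: 7.6
tool_pos: [575.6, -67.8, 34.7]
eef_rot: [0.734, -0.679, -0.001, 0.001]
contact_force: [-0.4, -0.3, 0.5]
finger_gap: 0.4
gripper_force: 0.0
```

Run:
```python
from h import *
a=get_image("top")[150:240,215:375];b=get_image("side")[150:270,225:325]
f=lambda i,k:cv2.resize(i,None,fx=k,fy=k,interpolation=cv2.INTER_CUBIC)
a=f(a,2.5);b=f(b,4);o=np.zeros((480,800,3),np.uint8);o[:225,:400]=a;o[:,400:]=b;cv2.imwrite("pics/m4.png",o[:,:,::-1])
```

```text
(no output)
```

View pics/m4.png

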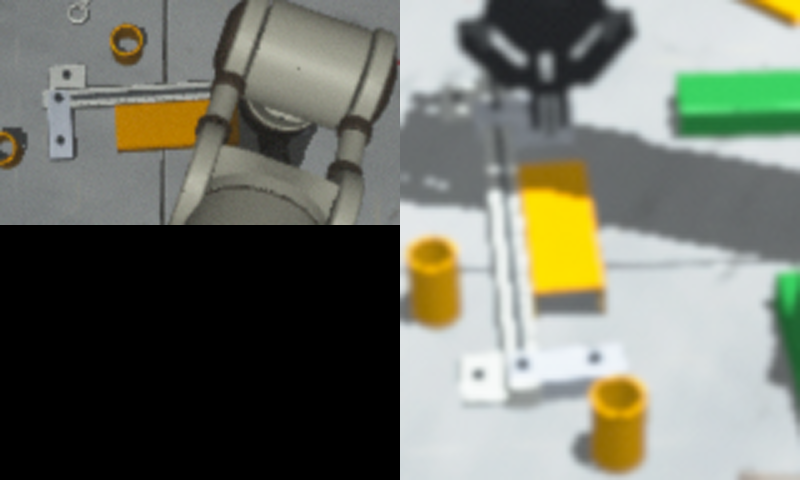

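The tip (548,125) sits between the channel end (y≈160) and the stop, so I'll lower it.

>>> jog_arm(rows=[{"xyz": [0,0,-1],"twist": 0},{"xyz": [0,0,-1],"twist": 0},{"xyz": [0,0,-0.6],"twist": 0},{"xyz": [0,0,0],"twist": 0}])

```text
clock: 8.1
tool_pos: [575.6, -67.7, 8.8]
eef_rot: [0.734, -0.679, -0.001, 0.001]
contact_force: [0.3, 0.9, -0.3]
finger_gap: 0.1
gripper_force: 0.0
```

>>> jog_arm(rows=[{"xyz": [-0.04,0.5,0],"twist": 0},{"xyz": [-0.04,0.5,0],"twist": 0},{"xyz": [-0.03,0.5,0],"twist": 0},{"xyz": [-0.04,0.5,0],"twist": 0},{"xyz": [-0.03,0.5,0],"twist": 0},{"xyz": [-0.04,0.5,0],"twist": 0},{"xyz": [-0.03,0.5,0],"twist": 0},{"xyz": [-0.04,0.5,0],"twist": 0},{"xyz": [-0.03,0.5,0],"twist": 0},{"xyz": [-0.04,0.5,0],"twist": 0},{"xyz": [0,0,0],"twist": 0}])

```text
clock: 9.2
tool_pos: [573.4, -17.3, 10.5]
eef_rot: [0.734, -0.679, 0.0, -0.0]
contact_force: [-0.4, -0.2, -0.6]
finger_gap: -0.1
gripper_force: 0.6
```

>>> jog_arm(rows=[{"xyz": [-0.02,0.2,0],"twist": 0},{"xyz": [-0.01,0.2,0],"twist": 0},{"xyz": [-0.01,0.1,0],"twist": 0},{"xyz": [-0.01,0.1,0],"twist": 0},{"xyz": [-0.01,0.1,0],"twist": 0},{"xyz": [0,0,0],"twist": 0}])

```text
clock: 9.8
tool_pos: [572.7, -11.0, 10.4]
eef_rot: [0.734, -0.679, 0.0, -0.0]
contact_force: [0.9, -2.8, 2.4]
finger_gap: 0.1
gripper_force: 1.6
```

>>> jog_arm(rows=[{"xyz": [-0.01,0.1,0],"twist": 0},{"xyz": [-0.01,0.1,0],"twist": 0},{"xyz": [-0.01,0.1,0],"twist": 0},{"xyz": [0,0.1,0],"twist": 0},{"xyz": [0,0,0],"twist": 0}])

```text
clock: 10.3
tool_pos: [572.3, -6.9, 10.4]
eef_rot: [0.734, -0.679, 0.0, -0.0]
contact_force: [1.0, -4.3, 3.5]
finger_gap: -0.0
gripper_force: 1.8
```

>>> jog_arm(rows=[{"xyz": [-0.01,0.1,0],"twist": 0},{"xyz": [-0.01,0.1,0],"twist": 0},{"xyz": [-0.01,0.1,0],"twist": 0},{"xyz": [0,0.1,0],"twist": 0},{"xyz": [0,0,0],"twist": 0}])

```text
clock: 10.8
tool_pos: [572.3, -5.9, 10.4]
eef_rot: [0.734, -0.679, 0.002, 0.002]
contact_force: [-0.3, -14.0, 1.6]
finger_gap: -0.0
gripper_force: 7.4
```

>>> jog_arm(rows=[{"xyz": [0.1,-1.2,0],"twist": 0},{"xyz": [0,0,2.2],"twist": 0},{"xyz": [0,0,2.2],"twist": 0},{"xyz": [0,0,2.2],"twist": 0},{"xyz": [0.2,-3.2,0],"twist": 0},{"xyz": [0.2,-3.2,0],"twist": 0},{"xyz": [0.2,-3.2,0],"twist": 0},{"xyz": [0.2,-3.2,0],"twist": 0},{"xyz": [0,0,0],"twist": 0},{"xyz": [0,0,0],"twist": 0}])

```text
clock: 11.8
tool_pos: [580.2, -142.5, 75.3]
eef_rot: [0.733, -0.68, -0.001, -0.0]
contact_force: [-0.5, 0.5, -0.7]
finger_gap: 0.3
gripper_force: 0.0
```

Run:
```python
from h import *
f=lambda i,k:cv2.resize(i,None,fx=k,fy=k,interpolation=cv2.INTER_CUBIC)
A=get_image("top");a=f(A[165:235,225:305],5);b=f(get_image("side")[150:260,235:305],5);o=np.zeros((550,760,3),np.uint8);o[:350,:400]=a;o[:,400:750]=b;cv2.imwrite("pics/m5.png",o[:,:,::-1])
r=cv2.minAreaRect(cv2.findNonZero(chan("top",A,(238,185,318,235))))
q=np.array([p2w("top",p,28)[:2] for p in cv2.boxPoints(r)]);print(q.round(1),q.mean(0))
```

```text
[[586.8 135.2]
 [596.2   6.3]
 [547.1   2.9]
 [537.9 131.3]] [566.99569791  68.92441858]
```

View pics/m5.png

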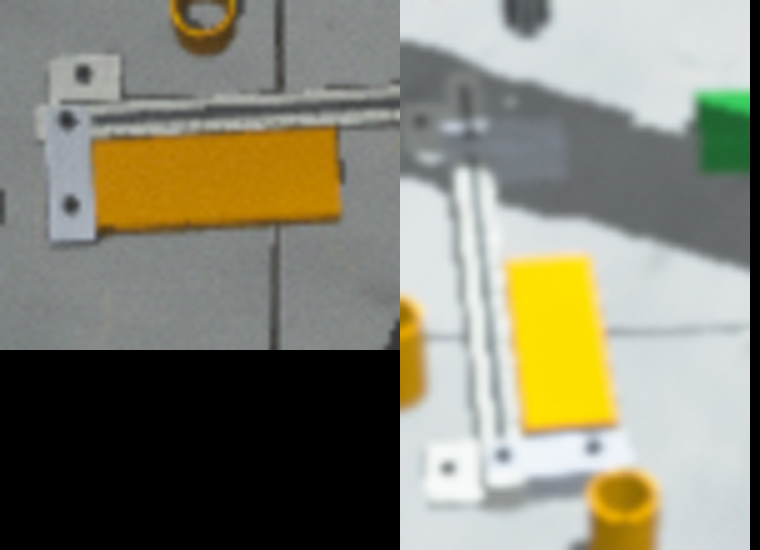

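The channel is square in the corner, against the end block at (95,185) and along the bar, at 0.073 rad like the fence. One short press on its long face will seat it on the bar before I move the stop.

>>> jog_arm(rows=[{"xyz": [-1.7,4.1,0],"twist": 0},{"xyz": [-1.7,4.1,0],"twist": 0},{"xyz": [-1.7,4.1,0],"twist": 0},{"xyz": [-1.7,4.1,0],"twist": 0},{"xyz": [-1.6,4.1,0],"twist": 0},{"xyz": [0,0,-1.5],"twist": 0},{"xyz": [0,0,-2],"twist": 0},{"xyz": [0,0,-2],"twist": 0},{"xyz": [0,0,-1.1],"twist": 0},{"xyz": [0.6,0.04,0],"twist": 0},{"xyz": [0.6,0.04,0],"twist": 0},{"xyz": [0.2,0.02,0],"twist": 0}])

```text
clock: 13.1
tool_pos: [513.1, 62.9, 11.6]
eef_rot: [0.734, -0.679, 0.001, -0.001]
contact_force: [-0.6, -0.9, 0.4]
finger_gap: -0.3
gripper_force: 0.0
```

>>> jog_arm(rows=[{"xyz": [0.3,0.02,0],"twist": 0},{"xyz": [0.3,0.02,0],"twist": 0},{"xyz": [0.3,0.02,0],"twist": 0},{"xyz": [0.3,0.02,0],"twist": 0},{"xyz": [0,0,0],"twist": 0}])

```text
clock: 13.6
tool_pos: [523.5, 63.7, 10.4]
eef_rot: [0.734, -0.679, 0.0, -0.0]
contact_force: [-0.3, -0.7, -0.3]
finger_gap: -0.4
gripper_force: 0.0
```

>>> jog_arm(rows=[{"xyz": [0.2,0.02,0],"twist": 0},{"xyz": [0.2,0.02,0],"twist": 0},{"xyz": [0.1,0.01,0],"twist": 0},{"xyz": [0.1,0.01,0],"twist": 0},{"xyz": [0.1,0,0],"twist": 0},{"xyz": [0,0,0],"twist": 0}])

```text
clock: 14.2
tool_pos: [529.1, 64.4, 10.1]
eef_rot: [0.734, -0.679, -0.001, 0.001]
contact_force: [-3.9, 0.3, 4.1]
finger_gap: 0.2
gripper_force: 2.5
```

>>> jog_arm(rows=[{"xyz": [0.1,0.01,0],"twist": 0},{"xyz": [0.1,0.01,0],"twist": 0},{"xyz": [0.1,0,0],"twist": 0},{"xyz": [0,0,0],"twist": 0}])

```text
clock: 14.6
tool_pos: [529.4, 64.5, 9.8]
eef_rot: [0.734, -0.679, -0.003, 0.003]
contact_force: [-15.2, -3.1, 12.3]
finger_gap: 0.1
gripper_force: 7.6
```

Seated firmly. Next I'll retreat and go behind the stop.

>>> jog_arm(rows=[{"xyz": [-1,-0.1,0],"twist": 0},{"xyz": [-1,-0.1,0],"twist": 0},{"xyz": [0,0,2.2],"twist": 0},{"xyz": [0,0,2.2],"twist": 0},{"xyz": [0,0,2.1],"twist": 0},{"xyz": [1.4,-4.1,0],"twist": 0},{"xyz": [1.4,-4.1,0],"twist": 0},{"xyz": [1.4,-4.1,0],"twist": 0},{"xyz": [1.4,-4.1,0],"twist": 0},{"xyz": [1.4,-4.2,0],"twist": 0},{"xyz": [0,0,0],"twist": 0}])

```text
clock: 15.7
tool_pos: [584.6, -148.9, 76.1]
eef_rot: [0.732, -0.681, 0.003, -0.0]
contact_force: [-0.0, -0.3, 0.2]
finger_gap: 0.1
gripper_force: 0.0
```

>>> jog_arm(rows=[{"xyz": [0,0,-2],"twist": 0},{"xyz": [0,0,-2],"twist": 0},{"xyz": [0,0,-1.5],"twist": 0},{"xyz": [0,0,-1],"twist": 0},{"xyz": [0,0,0],"twist": 0}])

```text
clock: 16.2
tool_pos: [581.7, -142.5, 8.7]
eef_rot: [0.734, -0.679, -0.001, 0.0]
contact_force: [-0.7, 0.1, -0.2]
finger_gap: 0.0
gripper_force: 0.0
```

>>> jog_arm(rows=[{"xyz": [-0.03,0.5,0.1],"twist": 0},{"xyz": [-0.04,0.5,0],"twist": 0},{"xyz": [-0.03,0.5,0],"twist": 0},{"xyz": [-0.04,0.5,0],"twist": 0},{"xyz": [-0.03,0.5,0],"twist": 0},{"xyz": [-0.04,0.5,0],"twist": 0},{"xyz": [-0.03,0.5,0],"twist": 0},{"xyz": [-0.04,0.5,0],"twist": 0},{"xyz": [-0.03,0.5,0],"twist": 0},{"xyz": [-0.04,0.5,0],"twist": 0},{"xyz": [-0.03,0.5,0],"twist": 0},{"xyz": [-0.04,0.5,0],"twist": 0}])

```text
clock: 17.4
tool_pos: [578.9, -83.0, 11.3]
eef_rot: [0.734, -0.679, 0.0, -0.0]
contact_force: [1.8, -2.7, 1.8]
finger_gap: -0.3
gripper_force: 1.7
```

>>> jog_arm(rows=[{"xyz": [-0.03,0.5,0],"twist": 0},{"xyz": [-0.04,0.5,0],"twist": 0},{"xyz": [-0.03,0.5,0],"twist": 0},{"xyz": [-0.04,0.5,0],"twist": 0},{"xyz": [-0.03,0.5,0],"twist": 0},{"xyz": [-0.04,0.5,0],"twist": 0},{"xyz": [-0.03,0.5,0],"twist": 0},{"xyz": [-0.03,0.4,0],"twist": 0},{"xyz": [0,0,0],"twist": 0}])

```text
clock: 18.3
tool_pos: [575.3, -43.4, 10.8]
eef_rot: [0.734, -0.679, -0.001, 0.0]
contact_force: [0.2, -1.1, 0.8]
finger_gap: 0.3
gripper_force: 0.3
```

>>> jog_arm(rows=[{"xyz": [-0.02,0.3,0],"twist": 0},{"xyz": [-0.02,0.3,0],"twist": 0},{"xyz": [-0.01,0.2,0],"twist": 0},{"xyz": [-0.01,0.1,0],"twist": 0},{"xyz": [0,0,0],"twist": 0}])

```text
clock: 18.8
tool_pos: [574.7, -35.0, 10.8]
eef_rot: [0.734, -0.679, -0.001, 0.0]
contact_force: [-0.8, -2.2, -1.0]
finger_gap: 0.1
gripper_force: 0.8
```

>>> jog_arm(rows=[{"xyz": [-0.01,0.1,0],"twist": 0},{"xyz": [0,0.1,0],"twist": 0},{"xyz": [0,0,0],"twist": 0}])

```text
clock: 19.1
tool_pos: [575.0, -33.2, 10.9]
eef_rot: [0.734, -0.679, -0.0, 0.0]
contact_force: [-1.1, -1.8, 0.1]
finger_gap: 0.1
gripper_force: 1.0
```

>>> jog_arm(rows=[{"xyz": [-0.01,0.1,0],"twist": 0},{"xyz": [0,0.1,0],"twist": 0},{"xyz": [0,0,0],"twist": 0}])

```text
clock: 19.4
tool_pos: [575.2, -31.8, 11.2]
eef_rot: [0.734, -0.679, 0.0, 0.0]
contact_force: [-1.5, -4.8, -1.5]
finger_gap: 0.1
gripper_force: 2.3
```

>>> jog_arm(rows=[{"xyz": [0,0.1,0],"twist": 0},{"xyz": [0,0.1,0],"twist": 0},{"xyz": [0,0.1,0],"twist": 0},{"xyz": [0,0,0],"twist": 0}])

```text
clock: 19.8
tool_pos: [575.3, -31.7, 11.3]
eef_rot: [0.734, -0.679, 0.002, 0.002]
contact_force: [-2.5, -15.1, -4.0]
finger_gap: -0.2
gripper_force: 7.7
```

Firm contact, exactly where predicted. I'll retreat and check.

>>> jog_arm(rows=[{"xyz": [0.1,-1,0],"twist": 0},{"xyz": [0.1,-1,0],"twist": 0},{"xyz": [0,0,2.2],"twist": 0},{"xyz": [0,0,2.2],"twist": 0},{"xyz": [0,-2,2.2],"twist": 0},{"xyz": [0,-4,2],"twist": 0},{"xyz": [0,-4,0],"twist": 0},{"xyz": [0,-4,0],"twist": 0},{"xyz": [0,-4,0],"twist": 0},{"xyz": [0,0,0],"twist": 0},{"xyz": [0,0,0],"twist": 0}])

```text
clock: 20.9
tool_pos: [577.5, -229.1, 97.5]
eef_rot: [0.733, -0.68, 0.0, -0.001]
contact_force: [-0.1, -0.1, -0.1]
finger_gap: -0.2
gripper_force: 0.0
```

Run:
```python
from h import *
f=lambda i,k:cv2.resize(i,None,fx=k,fy=k,interpolation=cv2.INTER_CUBIC)
A=get_image("top");a=f(A[165:235,225:305],5);b=f(get_image("side")[150:260,235:305],5);o=np.zeros((550,760,3),np.uint8);o[:350,:400]=a;o[:,400:750]=b;cv2.imwrite("pics/m6.png",o[:,:,::-1])
r=cv2.minAreaRect(cv2.findNonZero(chan("top",A,(238,185,318,235))))
q=np.array([p2w("top",p,28)[:2] for p in cv2.boxPoints(r)]);print(q.round(1),q.mean(0))
```

```text
[[587.3 135.2]
 [596.6   6.7]
 [547.4   3.4]
 [538.2 131.3]] [567.35027478  69.172071  ]
```

View pics/m6.png

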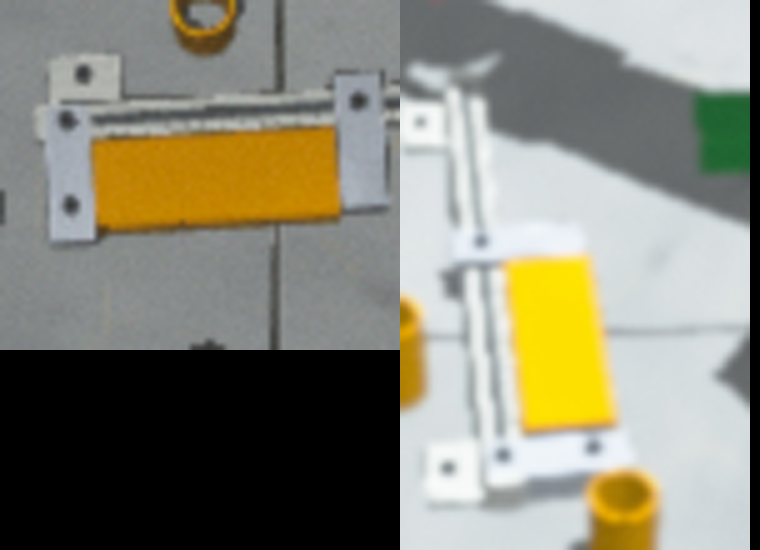

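The channel sits between the end block (95,185) and the stop (338,175), flat against the bar. Handing in.

```bash
python3 -c "
from cell import *
print(job_done())"
```

```text
the job is handed in; nothing more can be done
None
```

The yellow channel is flat against the fence and up to the end block, with the sliding stop touching its other end; the job was handed in at about 21 s with the arm clear, and no verdict came back.

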